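Close a plaster mould in the ratchet clamp

TASK

Stand the loose plaster half mould upright on the clamp's bed beside the half already there, its channelled face towards the other's and their sides lined up, and let go of it. Then flip the ratchet handle's direction pawl fully over to its closing side, and swing the handle back and forth until the sliding jaw holds the two halves shut face to face, with the jaw's sprung pad pressed well back. Close the jaw only with the handle, not by pushing on the jaw, pad or toothed wheel, leave the other things on the table where they are, and let go of the handle.

Things in the scene. Friction and masses are not known exactly. Their poses are not given: they have to be found in the camera images.
- clamp: Bench clamp fixed to the table: blue base plate 90 x 360 x 20 mm; origin at the centre of its footprint, z up. +y runs from the ratchet end to the fixed wooden jaw (75 mm wide, top at z = 90 mm, inner face at y = +155 mm). Wheel axis at x = 0, y = -100 mm. The bed, flat and without rails, is the plate's top, z = 20 mm, between the sliding jaw's pad and the fixed jaw.
- bed (a point): Point on the bed (clamp plate top, z = 20 mm) at clamp y = +80 mm, x = 0: under the place where the loose half mould ends up when clamped against the other half; axes as the clamp.
- half_a: The loose half mould: plaster block 60 (x) x 50 (y) x 90 (z) mm, about 0.3 kg, standing upright on the table in front of the clamp; origin under its centre. An open channel 24 mm wide and 20 mm deep runs top to bottom down the middle of its +y face (the mating face, y = +25 mm); the other faces are plain. Can be gripped from above across its 60 mm (x) sides.
- face_a (a point): Centre of the mating (channelled) face of half_a, 45 mm above its underside; axes as half_a.
- half_b: The other half mould, same shape and size, already standing on the clamp bed with its plain back against the fixed jaw and its channelled (+y of its own) face towards the sliding jaw; loose. Origin under its centre.
- face_b (a point): Centre of the mating face of half_b, 45 mm above its underside; axes as half_b.
- jaw_travel (a joint): Travel of the sliding jaw in m: 0 as found (wide open), grows as it closes, 0.030 m per rad of the wheel; stays where it is left. About 0.048 m brings the pad to the moulds when they stand face to face against the fixed jaw. Moves only with the wheel (to be driven by the ratchet, not pushed by hand).
- pad_squeeze (a joint): How far the pad on the front of the sliding jaw is pressed back on its springs, in m: 0 free, 0.012 bottomed; 1.5 N per mm.
- pad_face (a point): Centre of the pad's face, 55 mm above the table; axes as the clamp. As found at clamp y = +7 mm.
- rim: Toothed steel ratchet wheel, 24 teeth (one each 0.26 rad), 106 mm across, lying flat 43 to 57 mm above the table below the handle; origin on its axis 42 mm above the table. Clockwise seen from above closes the jaw.
- handle_swing (a joint): Handle swing in rad, 0 to 0.95 (stops); grows clockwise seen from above. At 0 it points along the clamp's -y turned 0.22 rad towards -x. Pawl set to close: growing swing turns the wheel and closes the jaw (5 to 9 N at the grip); the swing back clicks freely (2 N), wheel and jaw stay. Up to one tooth (0.26 rad) of each stroke is lost. Stays where left.
- handle_grip (a point): On the handle's upright round grip: 26 mm diameter, standing from z = 72 to 132 mm above the table, 180 mm from the wheel axis; the point is on its axis at z = 112 mm. Its x axis points outwards along the handle, z up. The bar under it is 26 mm wide, top at z = 72 mm.
- wheel_axis (a point): Point on the vertical axis about which wheel and handle turn, 72 mm above the table; axes as handle_grip.
- pawl_set (a joint): Thumb lever of the direction pawl on the handle, in rad, -0.35 to 0.35 (stops); stiff, stays where it is put (about 1.5 N at its tab; the handle holds against that), so push it right over to its stop. Negative (as found): the handle drives the jaw open; positive (clockwise seen from above): drives it shut. The tab leans to the side the handle drives to.
- pawl_tab (a point): On the upright steel tab at the outer end of the pawl's thumb lever, 50 mm from the pivot; tab 14 mm along the lever, 9 mm thick, rising from z = 74 to 110 mm; the point is in its middle at z = 98 mm. Its x axis points outwards along the lever, z up. It moves about 34 mm sideways from one setting to the other.
- pawl_pivot (a point): Pivot of the pawl on the handle bar, 75 mm out from the wheel axis, at z = 74 mm; its x axis points outwards along the handle.
- plaster_drum: Bystander: round plaster block, 72 mm diameter, 82 mm high, upright in front of the clamp; origin under its centre.
- sanding_block: Bystander: white block 95 x 42 x 22 mm lying in front of the clamp; origin under its centre.
- spout_cup: Bystander: grey-green unfired cup with a narrow neck, 94 mm diameter, 125 mm high, beyond the clamp's fixed jaw end; origin under its centre.
- clay_bowl: Bystander: clay bowl 130 mm diameter, 60 mm high, to the right; origin under its centre.
- spatula: Bystander: spatula lying to the right.
- jaw: The sliding wooden jaw with its pad (75 mm wide, top 87 mm above the table); origin coincides with the clamp's when open, axes as the clamp.
Mind the look-alikes: they are no part of the job. What is shaped like the half_b but green or pink is not meant. What is shaped like the half_a but red is not meant.

How it is judged:
By the outcome, as a careful person would: the job done as asked, in the order asked, and still so for the second after the job is handed in, with the robot touching nothing.
It also fails if it takes over 69 s, if anything falls off the work surface, if the arm or the gripper's body presses on something with over 40 N, if the wrist force passes 120 N, or if a joint passes its speed limit or range.

ROBOT

A 6-joint arm with a two-finger parallel gripper is mounted at the origin on the work surface. World frame = base frame: x ahead of the robot, y to its left, z up, the work surface at z = 0. Lengths are in mm, angles in rad, forces in N, time in s.
With the tool pointing down it reaches from about 275 to 1000 mm from the base axis. Payload 8.4 kg.
Tool frame: the origin (TCP) lies on the centre line of the jaws, within the pads' length; the fingertips stand r.tip_reach ahead of it and the grasp point (between the pads) lies 11 mm behind it (r.tip_reach is the distance from the TCP to the fingertips, in mm); z points along the fingers, y is the line along which they close (so a half turn about z gives the same grasp; the last joint's range is limited). The gripper opens to 85 mm and grips with 20 to 120 N. Pads are 22 mm wide; open, the fingers measure 114 mm over their backs; the gripper's body (76 mm by 85 mm) begins 54 mm behind the grasp point. The pads swing forward as they close: fully open they stand 13 mm farther back than shut.
Start: joints at [-1.228, 0.353, 1.633, -0, 1.155, -0.002], TCP at [211.254, -588.217, 239.281] pointing down, gripper open.
Joint ranges: [-2.63, 2.63], [-0.92, 2.1], [0.06, 2.66], [-1.3, 4.44], [0, 2.69], [-3.02, 3.02]. Speed limits (rad/s): [2.22, 2.22, 2.79, 3.14, 3.14, 3.14].

INTERFACE

Orientations are given as [roll, pitch, yaw] about the fixed x, y, z axes, in that order (R = Rz(yaw) Ry(pitch) Rx(roll)).
In Python, from rig import r gives the robot as it stands.
- The arm moves only by the tool carry_out, never from a script. Its argument "targets" is a list of rows, each an object with "dp": the shift along the tool's x, y, z in mm, a list of three; "yaw": the turn about the tool's z in degrees. A call has 1 to 12 rows; each row is the pose to reach, as a shift and turn from the pose commanded when the call began, along the tool's axes at that moment; what a row does not reach only later rows make up. A row lasts 1/8 s, in which the tool goes at most 62.5 mm and 10.7 degrees, less where a joint would pass 70% of its speed; a pose out of reach is approached as far as the arm can. A call with a gripper value outside its range is refused whole. "fingers" is the opening, from -1 (shut) to 1 (fully open), so that 0 is half open, set as the call begins (left out, the last holds). The fingers move at their own pace and stop on an object; "grip_force" is the grip in N (left out, the last holds). Time passes only in rows, so rows that repeat a pose let the fingers close. It gives the time, the measured TCP pose, the force, the opening and the grip force at its end, in the units of the state.
- r.sense(): the state, without advancing time (a new reading comes with each control period).
- r.grab_frame(name): name is "side" or "top"; returns the picture (420x560x3 uint8, red, green, blue); there is no depth.
- r.get_calibration(name): a dict with "fx", "fy", "cx", "cy" (pixels), "rvec" (rotation vector, rad) and "tvec" (3), from world to camera coordinates, as OpenCV has them. Camera axes: x right, y down, z forward; pixel columns grow to the right and rows downward; lengths in mm; the calibration is good to about 2 mm. A picture is of the moment at which its call begins. get_calibration takes no time and is no camera call.
- r.sign_off(): hands the job in; it is judged then, once.
The state is a dict: "clock": time; "qpos": joint angles; "qvel": joint speeds; "joint_efforts": joint torques, N m; "eef_pos": TCP position; "tcp_rot": TCP orientation; "contact_force": force on the tool from outside, world axes, zero at the start; "wrist_torque": the same for the moment, N m; "opening": opening from 0.0 (shut) to 1.0 (fully open); "grasp_force": force on a finger pad.
Only numpy, scipy, OpenCV 4.12 (cv2) and the standard library are available. Lean on these libraries where they do the work, as an engineer would, in place of code of your own. Each camera call takes 0.05 s, during which the arm holds its last target. There are 200 camera calls.

## Working session

There is one attempt and no reset: what is moved stays moved. The work goes in short steps, Python scripts to look and compute and a tool call to move; the robot and the scene stay as the last step left them, time stands still between calls to the robot, and variables do not carry over. Pictures are saved under pics/ and viewed, at most 10 in all, crops included, and the job is handed in when it is done.

Besides the shell and the picture viewer there is one more tool, called in YAML: its name, and indented under it one key for each argument. carry_out: Moves the arm, as the interface text tells. Its arguments: {"type":"object","properties":{"targets":{"type":"array","items":{"type":"object","properties":{"dp":{"type":"array","items":{"type":"number"}},"yaw":{"type":"number"}}}},"fingers":{"type":"number"},"grip_force":{"type":"number"}},"required":["targets"]}

```bash
mkdir -p pics; cat > h.py <<'E'
import numpy as np, cv2
from rig import r
def cal(n):
    c=r.get_calibration(n);K=np.array([[c['fx'],0,c['cx']],[0,c['fy'],c['cy']],[0,0,1.]])
    return K,np.array(c['rvec'],float).ravel(),np.array(c['tvec'],float).ravel()
def ray(n,uv,z):
    K,rv,t=cal(n);R=cv2.Rodrigues(rv)[0];o=-R.T@t
    d=R.T@np.linalg.inv(K)@np.array([uv[0],uv[1],1.]);return o+d*(z-o[2])/d[2]
def proj(n,p):
    K,rv,t=cal(n);return cv2.projectPoints(np.array(p,float).reshape(-1,1,3),rv,t,K,None)[0].reshape(-1,2)
def snap(n,f):
    im=r.grab_frame(n)[:,:,::-1].copy();cv2.imwrite('pics/'+f,im);return im
E
python3 - <<'E'
from h import *
for n in('side','top'):
    snap(n,n+'0.png');K,rv,t=cal(n);R=cv2.Rodrigues(rv)[0];print(n,K[0,0],-R.T@t,R[2])
print(r.sense(),r.tip_reach)
E
```

```text
side 409.81251252317924 [ 450.49580761 -810.96302688  758.60997588] [ 0.09257732  0.74959031 -0.65539592]
top 433.9253963606232 [ 348.69334225  -47.50523644 1150.90740034] [ 0.20317412  0.01291043 -0.9790575 ]
{'clock': 0.1, 'qpos': array([-1.22839421e+00,  3.53585323e-01,  1.63407872e+00, -3.00523666e-06,
        1.15517988e+00, -2.40242904e-03]), 'qvel': array([ 0.0018336 , -0.00082487,  0.00060666,  0.00164756, -0.00288241,
        0.00124177]), 'joint_efforts': array([-2.11855964e-03, -6.06361985e+01, -3.42820966e+01, -2.77294134e-05,
        3.94976931e-03, -1.47235875e-05]), 'eef_pos': array([ 211.11389197, -587.81653932,  238.62461088]), 'tcp_rot': array([-3.14034138e+00, -2.58218008e-07,  3.44805760e-01]), 'contact_force': array([-0.10745364, -0.08586345, -0.29518824]), 'wrist_torque': array([-0.01220623,  0.02881419,  0.06215978]), 'grasp_force': 0.0, 'opening': 1.0009044884313907} 8.0
```

View pics/top0.png

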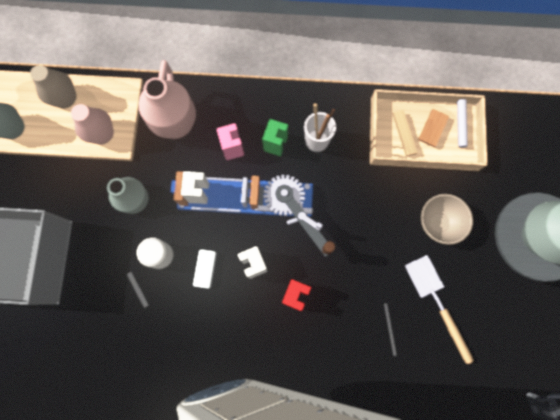

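View pics/side0.png

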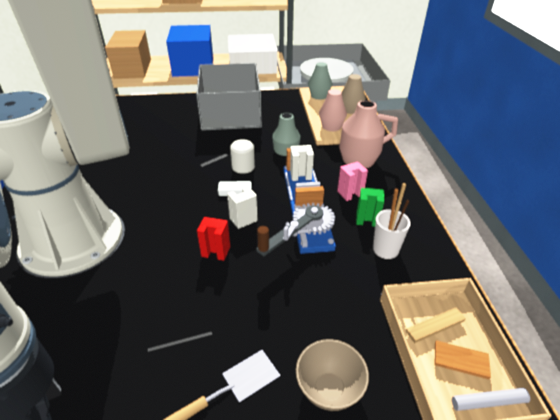

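The top view shows the clamp along world y: fixed jaw at pixel (182,188), wheel at (285,195), grip at (328,247). The white half_a is at (252,262), with the drum at (154,253) and the sanding block at (204,269). Next I'll enlarge that area and measure it.

```bash
python3 - <<'E'
from h import *
im=cv2.imread('pics/top0.png');c=im[165:300,165:345]
cv2.imwrite('pics/c1.png',cv2.resize(c,None,fx=4.4,fy=4.4,interpolation=cv2.INTER_CUBIC))
im2=cv2.imread('pics/side0.png');c=im2[135:265,215:345]
cv2.imwrite('pics/c2.png',cv2.resize(c,None,fx=4.5,fy=4.5,interpolation=cv2.INTER_CUBIC))
hsv=cv2.cvtColor(im,cv2.COLOR_BGR2HSV)
m=cv2.inRange(hsv,(100,120,60),(130,255,255));m[:150]=0
pts=cv2.findNonZero(m);print('blue',cv2.minAreaRect(pts),[ray('top',p,20)[:2].round() for p in cv2.boxPoints(cv2.minAreaRect(pts))])
m=cv2.inRange(hsv,(0,0,150),(180,60,255));cs=cv2.findContours(m,0,2)[0]
for k in cs:
    x,y,w,h=cv2.boundingRect(k)
    if 150<x<350 and 150<y<300 and w*h>80:
        R=cv2.minAreaRect(k);print(R,[ray('top',p,90)[:2].round() for p in cv2.boxPoints(R)])
E
```

```text
blue ((241.2034454345703, 195.5413818359375), (141.63751220703125, 33.706443786621094), 3.3664608001708984) [array([577., 262.]), array([671., 267.]), array([ 671., -116.]), array([ 578., -115.])]
((203.78379821777344, 268.29730224609375), (17.755088806152344, 38.4693603515625), 9.462322235107422) [array([376., 168.]), array([468., 161.]), array([464., 118.]), array([372., 125.])]
((251.50588989257812, 261.4141540527344), (26.53846549987793, 22.000001907348633), 67.38013458251953) [array([460.,  67.]), array([484.,  19.]), array([426., -10.]), array([403.,  38.])]
((305.41949462890625, 216.87559509277344), (34.292930603027344, 19.27667808532715), 12.094757080078125) [array([544., -52.]), array([593., -59.]), array([ 580., -144.]), array([ 531., -136.])]
((215.02415466308594, 209.0896453857422), (48.09334182739258, 2.5250470638275146), 3.3664605617523193) [array([565., 189.]), array([571., 190.]), array([571.,  69.]), array([565.,  69.])]
((230.69927978515625, 181.58810424804688), (45.22360610961914, 23.375877380371094), 33.31062698364258) [array([644., 161.]), array([698., 133.]), array([638.,  31.]), array([586.,  60.])]
((281.2063903808594, 194.18807983398438), (46.56196594238281, 39.79399108886719), 9.865806579589844) [array([572.,  29.]), array([675.,  20.]), array([661., -98.]), array([559., -86.])]
((192.05862426757812, 184.2965545654297), (21.425735473632812, 26.159326553344727), 4.763641834259033) [array([595., 219.]), array([663., 221.]), array([662., 166.]), array([594., 165.])]
```

View pics/c1.png

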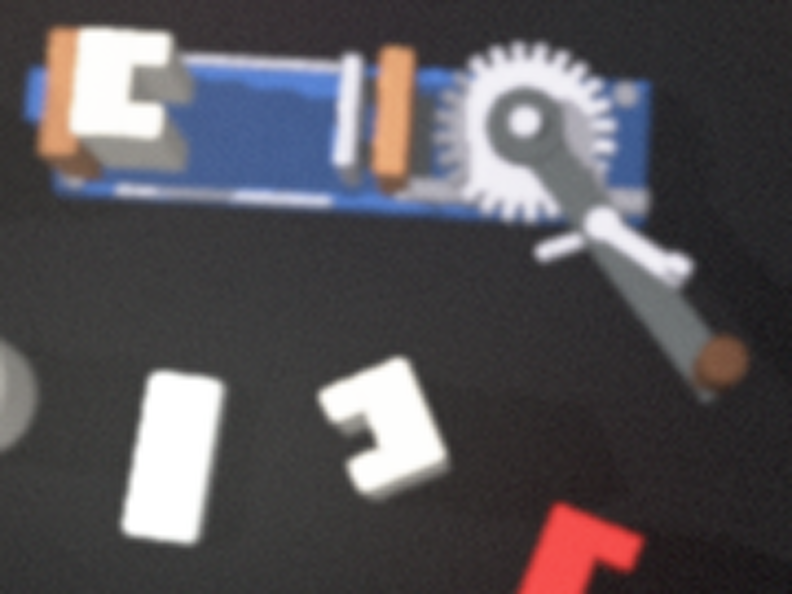

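View pics/c2.png

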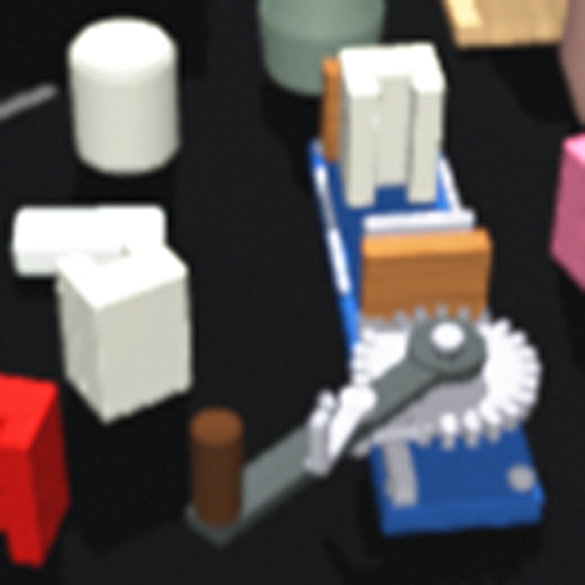

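Crop c1 (×4.4, origin 165,165) gives these positions:

| Feature | Crop pixel |
|---|---|
| half_a top corners | (318,393), (403,357), (447,460), (367,495) |
| half_a channel | faces lower-left |
| hub | (524,122) |
| grip top | (722,362) |
| pawl tab | (680,265), leaning counter-clockwise |
| half_b top corners | (80,28), (172,35), (165,138), (70,132) |

c2 confirms that half_b's channel faces the jaw.

```bash
cat > m.py <<'E'
from h import *
def P(u,v,z): return ray('top',(165+u/4.4-.0,165+v/4.4),z)[:2]
E
python3 - <<'E'
from m import *
def blk(c):
    q=np.array([P(*p,90) for p in c]);print(q.round(1).tolist(),'c',q.mean(0).round(1),[np.linalg.norm(q[i]-q[i-1]).round(1) for i in range(4)]);return q
a=blk([(318,393),(403,357),(447,460),(367,495)])
b=blk([(172,35),(80,28),(70,132),(165,138)])
for n,q in(('a',a),('b',b)):
    f=(q[0]+q[3]-q[1]-q[2]);s=q[3]+q[2]-q[0]-q[1];print(n,'face dir deg',np.degrees(np.arctan2(f[1],f[0])),'side',np.degrees(np.arctan2(s[1],s[0])))
# plate edges z=20
for p in [(650,82),(645,215),(55,195),(30,70),(190,58)]: print('plate',p,P(*p,20).round(1))
print('pad top',P(352,55,85).round(1),P(345,170,85).round(1))
w=P(524,122,82);g=P(722,362,132);t=P(682,264,110);pv=P(600,222,80)
print('wheel',w,'grip',g,'tab',t,'piv',pv,'R',np.linalg.norm(g-w),np.linalg.norm(pv-w),np.linalg.norm(t-pv))
print('grip dir',np.degrees(np.arctan2(*(g-w)[::-1])),'tab dir',np.degrees(np.arctan2(*(t-pv)[::-1])))
# side checks
s=lambda u,v,z:ray('side',(215+u/4.5,135+v/4.5),z)[:2].round(1)
print('side: grip',s(217,424,132),'hub',s(447,338,82),'a',[s(*p,90) for p in[(57,260),(100,300),(188,260)]],'b',[s(*p,90) for p in[(340,50),(435,45),(442,85),(347,90)]],'tab',s(322,400,110))
E
```

```text
[[458.4, 64.4], [481.3, 18.6], [425.7, -9.8], [404.0, 32.9]] c [442.3  26.5] [np.float64(62.9), np.float64(51.2), np.float64(62.4), np.float64(47.9)]
[[660.0, 165.4], [661.0, 219.0], [598.9, 218.2], [598.7, 163.5]] c [629.6 191.5] [np.float64(61.4), np.float64(53.6), np.float64(62.1), np.float64(54.6)]
a face dir deg 116.8407424934903 side -151.452656758535
b face dir deg -90.62934359455994 side -178.70745674235988
plate (650, 82) [ 668.4 -116.1]
plate (645, 215) [ 585.1 -116.9]
plate (55, 195) [575.7 240.5]
plate (30, 70) [653.  264.4]
plate (190, 58) [666.5 167. ]
pad top [655.8  61.1] [587.3  59.8]
wheel [622.6046427  -40.85670286] grip [ 483.77936008 -154.94109917] tab [ 539.82617135 -133.10045787] piv [566.86434215 -87.71781719] R 179.68780864506832 72.82132339856068 52.82657243749149
grip dir -140.58718159361086 tab dir -120.78573429490642
side: grip [ 487.3 -154.1] hub [623.7 -45. ] a [array([407.9,  36.5]), array([431.7,  -2.2]), array([483.5,  29.1])] b [array([599.9, 245.9]), array([664.9, 246.2]), array([661.4, 197.1]), array([598.4, 197.2])] tab [ 543.9 -118.6]
```

```bash
cat > go.py <<'E'
import sys,numpy as np
from rig import r
from scipy.spatial.transform import Rotation as Rn
s=r.sense();R=Rn.from_euler('xyz',s['tcp_rot']).as_matrix();p=s['eef_pos']
print(s['clock'].__round__(2),p.round(1),np.degrees(s['tcp_rot']).round(1),'F',s['contact_force'].round(1),'op',round(s['opening'],2))
for a in sys.argv[1:]:
    x,y,z,w=map(float,a.split(','))
    print(a,'dp',(R.T@(np.array([x,y,z])-p)).round(1),'yaw',round(-(w-np.degrees(s['tcp_rot'][2])),1))
E
python3 go.py 443,28,180,119.5
```

```text
0.1 [ 211.1 -587.8  238.6] [-179.9   -0.    19.8] F [-0.1 -0.1 -0.3] op 1.0
443,28,180,119.5 dp [ 426.4 -501.1   59.3] yaw -99.7
```

carry_out:
  targets:
    - {"dp": [36, -42, 5], "yaw": -8.3}
    - {"dp": [71, -84, 10], "yaw": -16.6}
    - {"dp": [107, -125, 15], "yaw": -25}
    - {"dp": [142, -167, 20], "yaw": -33.3}
    - {"dp": [178, -209, 25], "yaw": -41.6}
    - {"dp": [213, -251, 30], "yaw": -50}
    - {"dp": [249, -292, 35], "yaw": -58}
    - {"dp": [284, -334, 40], "yaw": -66.5}
    - {"dp": [320, -376, 45], "yaw": -75}
    - {"dp": [355, -418, 50], "yaw": -83}
    - {"dp": [391, -460, 55], "yaw": -91.5}
    - {"dp": [426, -501, 59], "yaw": -99.7}
  fingers: 1
  grip_force: 40

```text
clock: 1.6
eef_pos: [443.1, 29.2, 180.1]
tcp_rot: [3.142, 0.0, 2.09]
contact_force: [1.5, -0.2, -0.3]
opening: 0.999
grasp_force: 0.0
```

carry_out:
  targets:
    - {"dp": [0, 0, 0], "yaw": 0}
    - {"dp": [0, 0, 0], "yaw": 0}

```text
clock: 1.85
eef_pos: [442.3, 27.2, 180.0]
tcp_rot: [-3.14, -0.0, 2.085]
contact_force: [-0.2, -0.2, -0.9]
opening: 1.001
grasp_force: 0.0
```

```bash
python3 go.py 443,28,110,119.5 443,28,52,119.5; python3 - <<'E'
from h import *
im=snap('side','side1.png')
cv2.imwrite('pics/c3.png',cv2.resize(im[120:260,150:350],None,fx=4,fy=4,interpolation=cv2.INTER_CUBIC))
E
```

```text
1.85 [442.3  27.2 180. ] [-179.9   -0.   119.5] F [-0.2 -0.2 -0.9] op 1.0
443,28,110,119.5 dp [ 0.3  1.1 70. ] yaw -0.0
443,28,52,119.5 dp [  0.3   1.1 128. ] yaw -0.0
```

View pics/c3.png

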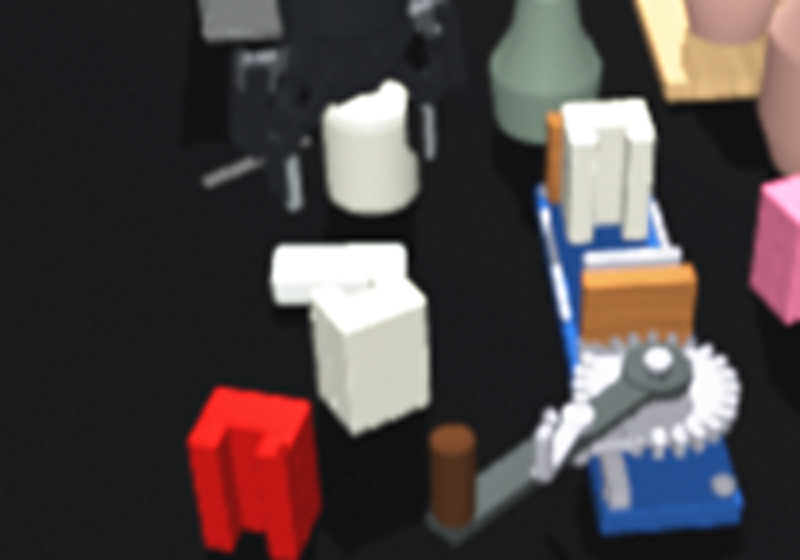

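The open fingers (tips at (292,200) and (428,150)) straddle half_a, whose top is at about (370,300). I'll go down in stages and watch the force.

carry_out:
  targets:
    - {"dp": [0, 1, 35], "yaw": 0}
    - {"dp": [0, 1, 70], "yaw": 0}
    - {"dp": [0, 1, 80], "yaw": 0}
    - {"dp": [0, 1, 88], "yaw": 0}
    - {"dp": [0, 1, 95], "yaw": 0}

```text
clock: 2.52
eef_pos: [444.4, 27.5, 85.7]
tcp_rot: [3.14, 0.001, 2.084]
contact_force: [0.1, -0.3, -0.6]
opening: 0.998
grasp_force: 0.0
```

carry_out:
  targets:
    - {"dp": [0, 0, 12], "yaw": 0}
    - {"dp": [0, 0, 24], "yaw": 0}
    - {"dp": [0, 0, 33], "yaw": 0}
    - {"dp": [0, 0, 33], "yaw": 0}

```text
clock: 3.02
eef_pos: [443.2, 27.8, 51.5]
tcp_rot: [-3.14, -0.001, 2.085]
contact_force: [-0.2, -0.4, -0.3]
opening: 1.001
grasp_force: 0.0
```

carry_out:
  targets:
    - {"dp": [0, 0, 0], "yaw": 0}
    - {"dp": [0, 0, 0], "yaw": 0}
    - {"dp": [0, 0, 0], "yaw": 0}
    - {"dp": [0, 0, 0], "yaw": 0}
    - {"dp": [0, 0, 0], "yaw": 0}
    - {"dp": [0, 0, 0], "yaw": 0}
  fingers: -0.2
  grip_force: 40

```text
clock: 3.78
eef_pos: [444.1, 27.9, 52.8]
tcp_rot: [3.141, 0.0, 2.085]
contact_force: [-0.9, 0.4, 6.7]
opening: 0.701
grasp_force: 42.6
```

carry_out:
  targets:
    - {"dp": [0, 0, -15], "yaw": 0}
    - {"dp": [0, 0, -45], "yaw": 0}
    - {"dp": [0, 0, -85], "yaw": 0}
    - {"dp": [0, 0, -125], "yaw": 0}
    - {"dp": [0, 0, -130], "yaw": 0}
    - {"dp": [0, 0, -130], "yaw": 0}

```text
clock: 4.53
eef_pos: [443.2, 27.7, 182.1]
tcp_rot: [-3.142, 0.0, 2.085]
contact_force: [-0.5, -0.2, -3.6]
opening: 0.706
grasp_force: 45.0
```

```bash
python3 go.py 625,134,182,90
```

```text
4.53 [443.2  27.7 182.1] [-180.     0.   119.5] F [-0.5 -0.2 -3.6] op 0.71
625,134,182,90 dp [3.200e+00 2.105e+02 1.000e-01] yaw 29.5
```

carry_out:
  targets:
    - {"dp": [0, 20, 0], "yaw": 3}
    - {"dp": [1, 50, 0], "yaw": 7}
    - {"dp": [1, 80, 0], "yaw": 11.5}
    - {"dp": [2, 110, 0], "yaw": 16}
    - {"dp": [2, 140, 0], "yaw": 20}
    - {"dp": [3, 170, 0], "yaw": 24}
    - {"dp": [3, 195, 0], "yaw": 27.5}
    - {"dp": [3, 210, 0], "yaw": 29.5}
    - {"dp": [3, 210, 0], "yaw": 29.5}
    - {"dp": [3, 210, 0], "yaw": 29.5}

```text
clock: 5.78
eef_pos: [623.7, 133.2, 180.7]
tcp_rot: [-3.139, 0.001, 1.571]
contact_force: [-0.1, -0.5, -3.1]
opening: 0.706
grasp_force: 44.9
```

```bash
python3 go.py 625,132,112,90; python3 - <<'E'
from h import *
a=snap('top','top2.png')[150:260,150:330];b=snap('side','side2.png')[100:260,200:380]
a=cv2.resize(a,(540,330),interpolation=2);b=cv2.resize(b,(371,330),interpolation=2)
cv2.imwrite('pics/c4.png',cv2.resize(np.hstack([a,b]),None,fx=.87,fy=.87))
E
```

```text
5.78 [623.7 133.2 180.7] [-179.8    0.    90. ] F [-0.1 -0.5 -3.1] op 0.71
625,132,112,90 dp [-1.1  1.5 68.7] yaw 0.0
```

View pics/c4.png

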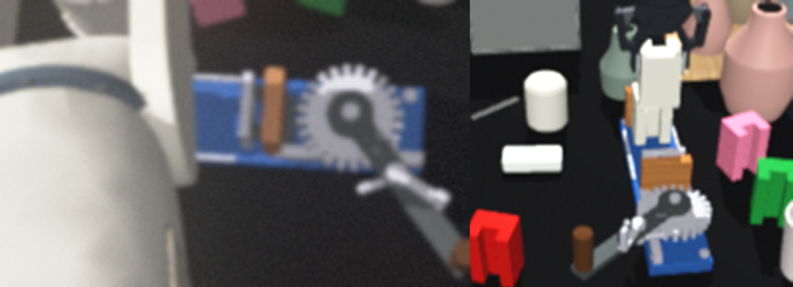

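The top view is blocked by the arm. The side view shows half_a held above the bed, in line with half_b in x. I'll lower it a little nearer the jaw for clearance, then measure.

carry_out:
  targets:
    - {"dp": [-7, 1, 15], "yaw": 0}
    - {"dp": [-7, 1, 40], "yaw": 0}
    - {"dp": [-7, 1, 65], "yaw": 0}
    - {"dp": [-7, 1, 85], "yaw": 0}
    - {"dp": [-7, 1, 100], "yaw": 0}
    - {"dp": [-7, 1, 103], "yaw": 0}
    - {"dp": [-7, 1, 103], "yaw": 0}

```text
clock: 6.75
eef_pos: [626.4, 126.7, 79.5]
tcp_rot: [3.141, -0.0, 1.57]
contact_force: [0.4, -1.1, -3.6]
opening: 0.703
grasp_force: 44.8
```

```bash
python3 go.py 625,134,73,90; python3 - <<'E'
from h import *
b=snap('side','side3.png')[125:235,250:370]
cv2.imwrite('pics/c5.png',cv2.resize(b,None,fx=5.4,fy=5.4,interpolation=2))
E
```

```text
6.75 [626.4 126.7  79.5] [180.  -0.  90.] F [ 0.4 -1.1 -3.6] op 0.7
625,134,73,90 dp [ 7.3 -1.4  6.5] yaw -0.0
```

View pics/c5.png

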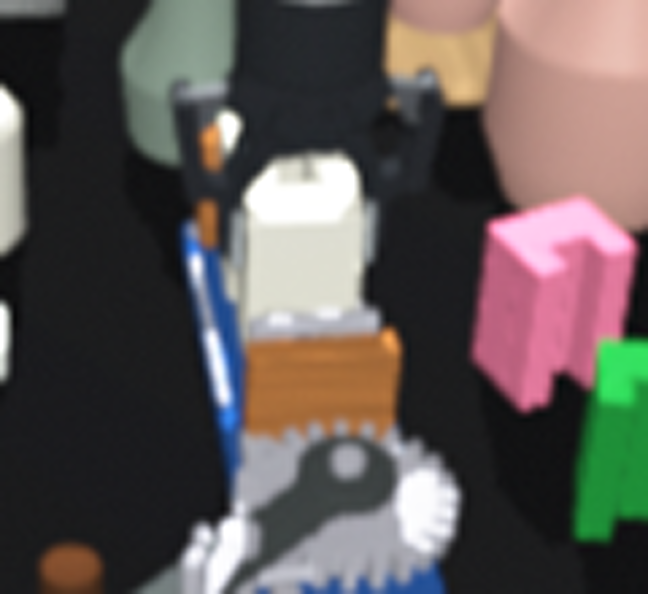

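half_a's back top edge runs from about (245,222) to (360,218) in the crop, behind the pad. I'll check its position.

```bash
python3 - <<'E'
from h import *
for u,v in [(246,222),(360,218)]: print(ray('side',(250+u/5.4,125+v/5.4),117.5).round(1))
for y in(97,102,107): print(y,((proj('side',[[595,y,117.5],[656,y,117.5]])-[250,125])*5.4).round(0).tolist())
# held b from side0 crop c2 front top corners
print([ray('side',(215+u/4.5,135+v/4.5),110).round(1) for u,v in[(442,85),(347,92)]])
E
```

```text
[594.6 100.6 117.5]
[652.6  98.5 117.5]
97 [[248.0, 226.0], [367.0, 219.0]]
102 [[246.0, 220.0], [365.0, 214.0]]
107 [[245.0, 215.0], [364.0, 208.0]]
[array([655.1, 167. , 110. ]), array([593.6, 164.7, 110. ])]
```

Side view gives half_a at centre x≈624, back y≈100; half_b at x≈624.4, front y≈166. That leaves a gap of about 16 mm, so I'll move 9 mm closer, set it down and release.

carry_out:
  targets:
    - {"dp": [4, 0, 0], "yaw": 0}
    - {"dp": [9, 0, 2], "yaw": 0}
    - {"dp": [9, 0, 4], "yaw": 0}
    - {"dp": [9, 0, 6], "yaw": 0}
    - {"dp": [9, 0, 6], "yaw": 0}

```text
clock: 7.42
eef_pos: [626.0, 135.6, 73.0]
tcp_rot: [-3.141, 0.0, 1.57]
contact_force: [0.1, 0.4, -4.2]
opening: 0.706
grasp_force: 45.1
```

carry_out:
  targets:
    - {"dp": [0, 0, 1], "yaw": 0}
    - {"dp": [0, 0, 2], "yaw": 0}
    - {"dp": [0, 0, 2], "yaw": 0}

```text
clock: 7.8
eef_pos: [626.2, 135.6, 72.8]
tcp_rot: [3.141, 0.0, 1.57]
contact_force: [-4.2, -0.8, 11.0]
opening: 0.702
grasp_force: 46.0
```

carry_out:
  targets:
    - {"dp": [0, 0, -1], "yaw": 0}
    - {"dp": [0, 0, -1], "yaw": 0}
    - {"dp": [0, 0, -1], "yaw": 0}
    - {"dp": [0, 0, -1], "yaw": 0}
    - {"dp": [0, 0, -1], "yaw": 0}
  fingers: 1

```text
clock: 8.43
eef_pos: [626.1, 135.7, 72.2]
tcp_rot: [-3.142, 0.0, 1.57]
contact_force: [0.6, 0.3, -0.2]
opening: 0.999
grasp_force: 0.0
```

carry_out:
  targets:
    - {"dp": [0, 0, -15], "yaw": 0}
    - {"dp": [0, 0, -45], "yaw": 0}
    - {"dp": [0, 0, -90], "yaw": 0}
    - {"dp": [0, 0, -130], "yaw": 0}
    - {"dp": [0, 0, -130], "yaw": 0}

```text
clock: 9.05
eef_pos: [628.4, 136.2, 207.2]
tcp_rot: [3.134, -0.002, 1.57]
contact_force: [-0.2, -0.6, 0.4]
opening: 1.006
grasp_force: 0.0
```

```bash
python3 go.py 480,-90,190,40
```

```text
9.05 [628.4 136.2 207.2] [ 1.796e+02 -1.000e-01  9.000e+01] F [-0.2 -0.6  0.4] op 1.01
480,-90,190,40 dp [-226.3 -148.3   15.8] yaw 50.0
```

```bash
python3 go.py 562,-158,200,40.5
```

```text
9.05 [628.4 136.2 207.2] [ 1.796e+02 -1.000e-01  9.000e+01] F [-0.2 -0.6  0.4] op 1.01
562,-158,200,40.5 dp [-294.2  -66.2    6.3] yaw 49.5
```

carry_out:
  targets:
    - {"dp": [-35, -8, 0], "yaw": 6}
    - {"dp": [-75, -17, 0], "yaw": 12}
    - {"dp": [-115, -26, 0], "yaw": 19}
    - {"dp": [-155, -35, 1], "yaw": 26}
    - {"dp": [-195, -44, 2], "yaw": 33}
    - {"dp": [-235, -53, 4], "yaw": 40}
    - {"dp": [-270, -61, 5], "yaw": 46}
    - {"dp": [-294, -66, 6], "yaw": 49.5}
    - {"dp": [-294, -66, 6], "yaw": 49.5}
    - {"dp": [-294, -66, 6], "yaw": 49.5}
  fingers: -1

```text
clock: 10.3
eef_pos: [559.8, -157.8, 196.1]
tcp_rot: [-3.141, -0.0, 0.707]
contact_force: [0.1, 0.1, -0.5]
opening: -0.002
grasp_force: 0.0
```

```bash
python3 go.py 562,-158,93,40.5; python3 - <<'E'
from h import *
b=snap('top','top4.png')[160:270,160:340];snap('side','side4.png')
cv2.imwrite('pics/c6.png',cv2.resize(b,None,fx=4.4,fy=4.4,interpolation=2))
E
```

```text
10.3 [ 559.8 -157.8  196.1] [-180.    -0.    40.5] F [ 0.1  0.1 -0.5] op -0.0
562,-158,93,40.5 dp [  1.6   1.7 103.1] yaw -0.0
```

View pics/c6.png

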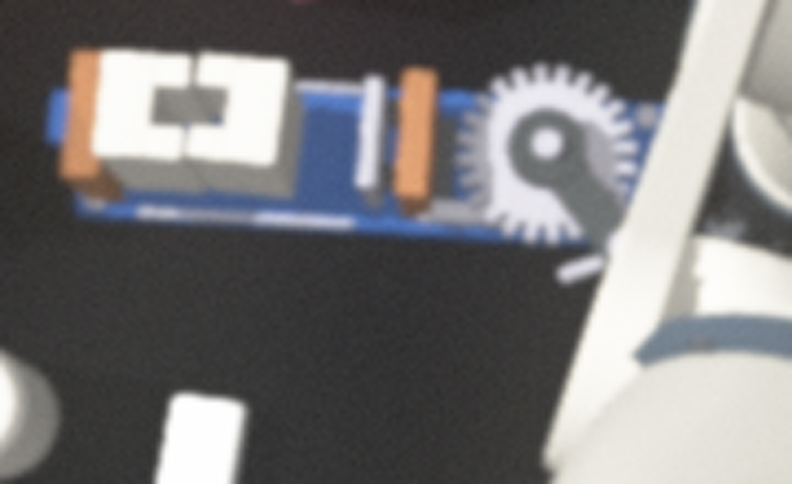

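half_a stands square with half_b, a few mm apart (seam at crop (190,110), sides in line). Now for the pawl: lower beside the tab, then push along tool −y.

carry_out:
  targets:
    - {"dp": [1, 2, 30], "yaw": 0}
    - {"dp": [1, 2, 65], "yaw": 0}
    - {"dp": [1, 2, 90], "yaw": 0}
    - {"dp": [1, 2, 103], "yaw": 0}
    - {"dp": [1, 2, 103], "yaw": 0}

```text
clock: 11.02
eef_pos: [561.7, -158.6, 92.8]
tcp_rot: [-3.14, 0.001, 0.707]
contact_force: [-0.3, 1.0, 0.3]
opening: 0.001
grasp_force: 0.0
```

carry_out:
  targets:
    - {"dp": [0, -5, 0], "yaw": 0}
    - {"dp": [0, -10, 0], "yaw": 0}
    - {"dp": [0, -15, 0], "yaw": 0}
    - {"dp": [0, -20, 0], "yaw": 0}
    - {"dp": [0, -20, 0], "yaw": 0}

```text
clock: 11.65
eef_pos: [548.8, -143.7, 93.5]
tcp_rot: [3.142, -0.0, 0.706]
contact_force: [0.2, 0.7, 0.4]
opening: 0.003
grasp_force: 0.0
```

carry_out:
  targets:
    - {"dp": [0, -4, 0], "yaw": 0}
    - {"dp": [0, -8, 0], "yaw": 0}
    - {"dp": [0, -12, 0], "yaw": 0}
    - {"dp": [0, -16, 0], "yaw": 0}
    - {"dp": [0, -20, 0], "yaw": 0}
    - {"dp": [0, -20, 0], "yaw": 0}

```text
clock: 12.4
eef_pos: [535.7, -128.3, 93.2]
tcp_rot: [-3.141, 0.0, 0.706]
contact_force: [0.1, 0.1, 0.4]
opening: 0.002
grasp_force: 0.0
```

carry_out:
  targets:
    - {"dp": [0, -3, 0], "yaw": 0}
    - {"dp": [0, -6, 0], "yaw": 0}
    - {"dp": [0, -9, 0], "yaw": 0}

```text
clock: 12.78
eef_pos: [530.2, -121.8, 93.4]
tcp_rot: [3.141, -0.0, 0.706]
contact_force: [1.5, -0.4, 0.7]
opening: -0.004
grasp_force: 0.6
```

```bash
python3 go.py; python3 - <<'E'
from h import *
b=snap('side','side5.png')[165:255,245:345]
cv2.imwrite('pics/c7.png',cv2.resize(b,None,fx=6,fy=6,interpolation=2))
E
```

```text
12.78 [ 530.2 -121.8   93.4] [180.   -0.   40.4] F [ 1.5 -0.4  0.7] op -0.0
```

View pics/c7.png

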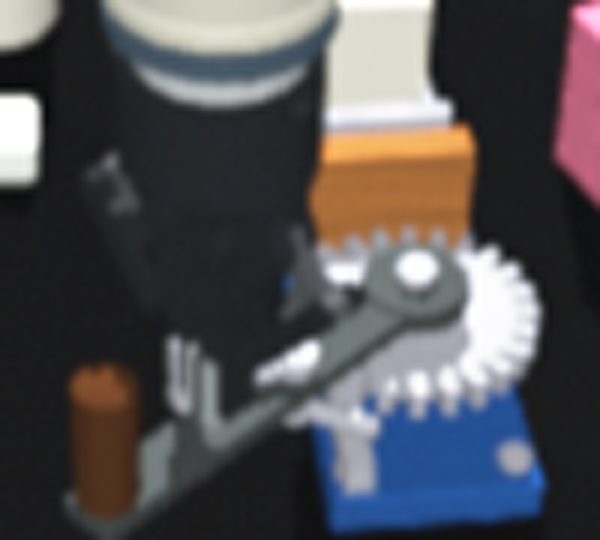

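The lever has swung over: its cross arm now shows on the far side at crop (330,415), with the fingers at (190,385) on the tab. I'll push on in small steps until it meets the stop.

carry_out:
  targets:
    - {"dp": [0, -2, 0], "yaw": 0}
    - {"dp": [0, -4, 0], "yaw": 0}

```text
clock: 13.08
eef_pos: [527.7, -118.9, 93.3]
tcp_rot: [3.141, -0.0, 0.706]
contact_force: [2.1, -1.6, -0.8]
opening: -0.004
grasp_force: 0.9
```

carry_out:
  targets:
    - {"dp": [0, -2, 0], "yaw": 0}
    - {"dp": [0, -4, 0], "yaw": 0}

```text
clock: 13.32
eef_pos: [525.1, -115.8, 93.4]
tcp_rot: [3.141, -0.0, 0.706]
contact_force: [1.7, -1.2, 0.1]
opening: 0.004
grasp_force: 1.1
```

carry_out:
  targets:
    - {"dp": [0, -2, 0], "yaw": 0}
    - {"dp": [0, -4, 0], "yaw": 0}

```text
clock: 13.58
eef_pos: [522.5, -112.7, 93.4]
tcp_rot: [3.141, -0.0, 0.706]
contact_force: [2.8, -3.0, 0.0]
opening: 0.001
grasp_force: 1.9
```

carry_out:
  targets:
    - {"dp": [0, -2, 0], "yaw": 0}
    - {"dp": [0, -4, 0], "yaw": 0}

```text
clock: 13.82
eef_pos: [520.9, -110.3, 93.6]
tcp_rot: [3.139, -0.001, 0.706]
contact_force: [5.8, -5.9, -2.5]
opening: 0.003
grasp_force: 3.5
```

```bash
python3 - <<'E'
from h import *
from scipy import ndimage
snap('side','side6.png')
for f in('side0','side4','side5','side6'):
    im=cv2.imread(f'pics/{f}.png');h=cv2.cvtColor(im,cv2.COLOR_BGR2HSV)
    m=cv2.inRange(h,(3,90,30),(14,255,140));m[:215]=0;m[:,:240]=0;m[:,290:]=0
    k=max(cv2.findContours(m,0,2)[0],key=cv2.contourArea);print(f,cv2.boundingRect(k),k.reshape(-1,2).mean(0).round(1))
E
```

```text
side0 (257, 225, 12, 27) [261.8 239.8]
side4 (257, 225, 12, 27) [262.2 236.6]
side5 (256, 225, 13, 26) [263.3 235.2]
side6 (252, 222, 12, 26) [257.9 236.3]
```

The force rose to about 8 N and the grip shifted a few pixels, so the pawl is on its stop. Back off and go above the grip.

carry_out:
  targets:
    - {"dp": [0, 10, 0], "yaw": 0}
    - {"dp": [0, 20, 0], "yaw": 0}
    - {"dp": [0, 20, -40], "yaw": 0}
    - {"dp": [0, 20, -80], "yaw": 0}
    - {"dp": [0, 20, -95], "yaw": 0}
    - {"dp": [0, 20, -95], "yaw": 0}
  fingers: 1

```text
clock: 14.62
eef_pos: [532.9, -125.0, 188.6]
tcp_rot: [3.141, -0.001, 0.706]
contact_force: [-0.4, -0.5, -0.1]
opening: 1.0
grasp_force: 0.0
```

```bash
python3 - <<'E'
from h import *
a=ray('side',(263,238.5),102);b=ray('side',(258,235),102);print(a,b)
w=np.array([623,-42]);g=np.array([485.5,-154.5])+(b-a)[:2];d=g-w;t=np.arctan2(d[1],d[0]);print(g,np.hypot(*d),np.degrees(t))
t0=t;R=179
print('grip',w+R*np.array([np.cos(t),np.sin(t)]),'yaw',np.degrees(t)+180,'swing',-1.791-t)
E
python3 go.py
```

```text
[ 486.30680557 -152.92555907  102.        ] [ 475.80976352 -140.52096306  102.        ]
[ 475.00295795 -142.09540399] 178.6678884274215 -145.9281813569329
grip [ 474.72785798 -142.2814634 ] yaw 34.071818643067104 swing 0.7559272361258857
14.62 [ 532.9 -125.   188.6] [180.   -0.   40.4] F [-0.4 -0.5 -0.1] op 1.0
```

```bash
python3 go.py 475,-142,188,34 475,-142,104,34
```

```text
14.62 [ 532.9 -125.   188.6] [180.   -0.   40.4] F [-0.4 -0.5 -0.1] op 1.0
475,-142,188,34 dp [-55.1 -24.7   0.6] yaw 6.4
475,-142,104,34 dp [-55.1 -24.7  84.6] yaw 6.4
```

carry_out:
  targets:
    - {"dp": [-25, -12, 0], "yaw": 3}
    - {"dp": [-50, -22, 0], "yaw": 6}
    - {"dp": [-55, -25, 10], "yaw": 6.4}
    - {"dp": [-55, -25, 40], "yaw": 6.4}
    - {"dp": [-55, -25, 70], "yaw": 6.4}
    - {"dp": [-55, -25, 84], "yaw": 6.4}
    - {"dp": [-55, -25, 84], "yaw": 6.4}

```text
clock: 15.5
eef_pos: [474.0, -141.2, 102.9]
tcp_rot: [-3.139, 0.002, 0.595]
contact_force: [0.2, -0.3, 0.7]
opening: 0.995
grasp_force: 0.0
```

carry_out:
  targets:
    - {"dp": [0, 0, 0], "yaw": 0}
    - {"dp": [0, 0, 0], "yaw": 0}
    - {"dp": [0, 0, 0], "yaw": 0}
    - {"dp": [0, 0, 0], "yaw": 0}
    - {"dp": [0, 0, 0], "yaw": 0}
    - {"dp": [0, 0, 0], "yaw": 0}
    - {"dp": [0, 0, 0], "yaw": 0}
    - {"dp": [0, 0, 0], "yaw": 0}
  fingers: -0.6
  grip_force: 25

```text
clock: 16.5
eef_pos: [475.0, -141.7, 104.9]
tcp_rot: [3.141, -0.001, 0.594]
contact_force: [-2.0, 1.2, 7.3]
opening: 0.295
grasp_force: 25.6
```

```bash
python3 go.py; python3 - <<'E'
from h import *
b=snap('side','side7.png')[140:255,225:345]
cv2.imwrite('pics/c8.png',cv2.resize(b,None,fx=5,fy=5,interpolation=2))
E
```

```text
16.5 [ 475.  -141.7  104.9] [180.   -0.   34.1] F [-2.   1.2  7.3] op 0.3
```

```bash
cat > arc.py <<'E'
import sys,json,numpy as np
# arc.py start_deg end_deg n : rows in tool axes at the start
w=np.array([623,-42.]);R=178.7
a,b,n=float(sys.argv[1]),float(sys.argv[2]),int(sys.argv[3])
f=lambda t:R*np.array([np.cos(np.radians(t)),np.sin(np.radians(t))])
y=np.radians(a+180);X=np.array([np.cos(y),np.sin(y)]);Y=np.array([np.sin(y),-np.cos(y)])
u=np.linspace(0,1,n+1)[1:];u=u*u*(3-2*u)
for t in a+(b-a)*u:
    d=f(t)-f(a);print('{"dp":[%.0f,%.0f,0],"yaw":%.1f},'%(d@X,d@Y,a-t),end='')
print()
E
python3 arc.py -145.9 -104.5 11; python3 arc.py -104.5 -155.5 12;python3 arc.py -155.5 -104.5 12
```

```text
{"dp":[0,3,0],"yaw":-1.0},{"dp":[0,11,0],"yaw":-3.6},{"dp":[2,24,0],"yaw":-7.6},{"dp":[4,39,0],"yaw":-12.4},{"dp":[9,55,0],"yaw":-17.9},{"dp":[15,71,0],"yaw":-23.5},{"dp":[22,87,0],"yaw":-29.0},{"dp":[30,100,0],"yaw":-33.8},{"dp":[37,110,0],"yaw":-37.8},{"dp":[43,116,0],"yaw":-40.4},{"dp":[45,118,0],"yaw":-41.4},
{"dp":[0,-3,0],"yaw":1.0},{"dp":[0,-12,0],"yaw":3.8},{"dp":[2,-25,0],"yaw":8.0},{"dp":[5,-41,0],"yaw":13.2},{"dp":[10,-59,0],"yaw":19.2},{"dp":[17,-77,0],"yaw":25.5},{"dp":[27,-94,0],"yaw":31.8},{"dp":[37,-109,0],"yaw":37.8},{"dp":[48,-122,0],"yaw":43.0},{"dp":[57,-131,0],"yaw":47.2},{"dp":[64,-137,0],"yaw":50.0},{"dp":[66,-139,0],"yaw":51.0},
{"dp":[0,3,0],"yaw":-1.0},{"dp":[0,12,0],"yaw":-3.8},{"dp":[2,25,0],"yaw":-8.0},{"dp":[5,41,0],"yaw":-13.2},{"dp":[10,59,0],"yaw":-19.2},{"dp":[17,77,0],"yaw":-25.5},{"dp":[27,94,0],"yaw":-31.8},{"dp":[37,109,0],"yaw":-37.8},{"dp":[48,122,0],"yaw":-43.0},{"dp":[57,131,0],"yaw":-47.2},{"dp":[64,137,0],"yaw":-50.0},{"dp":[66,139,0],"yaw":-51.0},
```

carry_out:
  targets:
    - {"dp": [0, 3, 0], "yaw": -1.0}
    - {"dp": [0, 11, 0], "yaw": -3.6}
    - {"dp": [2, 24, 0], "yaw": -7.6}
    - {"dp": [4, 39, 0], "yaw": -12.4}
    - {"dp": [9, 55, 0], "yaw": -17.9}
    - {"dp": [15, 71, 0], "yaw": -23.5}
    - {"dp": [22, 87, 0], "yaw": -29.0}
    - {"dp": [30, 100, 0], "yaw": -33.8}
    - {"dp": [37, 110, 0], "yaw": -37.8}
    - {"dp": [43, 116, 0], "yaw": -40.4}
    - {"dp": [45, 118, 0], "yaw": -41.4}
    - {"dp": [45, 118, 0], "yaw": -41.4}

```text
clock: 18.05
eef_pos: [579.2, -214.3, 105.0]
tcp_rot: [3.139, -0.0, 1.316]
contact_force: [3.8, 1.8, 4.4]
opening: 0.298
grasp_force: 25.5
```

```bash
python3 go.py; python3 - <<'E'
from h import *
snap('top','top8.png')
for f in('top0','top4','top8'):
    im=cv2.imread(f'pics/{f}.png');h=cv2.cvtColor(im,cv2.COLOR_BGR2HSV)
    m=cv2.inRange(h,(5,90,100),(20,255,255));m[:,:200]=0;m[:,280:]=0;m[:170]=0;m[225:]=0
    print(f,cv2.boundingRect(m))
E
```

```text
18.05 [ 579.2 -214.3  105. ] [179.9  -0.   75.4] F [3.8 1.8 4.4] op 0.3
top0 (250, 175, 10, 33)
top4 (250, 175, 10, 32)
top8 (249, 175, 10, 31)
```

The back-swing left the jaw in place, so the pawl is set to close. First driving stroke:

carry_out:
  targets:
    - {"dp": [0, -3, 0], "yaw": 1.0}
    - {"dp": [0, -12, 0], "yaw": 3.8}
    - {"dp": [2, -25, 0], "yaw": 8.0}
    - {"dp": [5, -41, 0], "yaw": 13.2}
    - {"dp": [10, -59, 0], "yaw": 19.2}
    - {"dp": [17, -77, 0], "yaw": 25.5}
    - {"dp": [27, -94, 0], "yaw": 31.8}
    - {"dp": [37, -109, 0], "yaw": 37.8}
    - {"dp": [48, -122, 0], "yaw": 43.0}
    - {"dp": [57, -131, 0], "yaw": 47.2}
    - {"dp": [64, -137, 0], "yaw": 50.0}
    - {"dp": [66, -139, 0], "yaw": 51.0}

```text
clock: 19.6
eef_pos: [460.0, -115.8, 104.9]
tcp_rot: [3.14, -0.0, 0.426]
contact_force: [0.9, -4.2, 7.7]
opening: 0.301
grasp_force: 25.8
```

```bash
cat > jaw.py <<'E'
import sys
from h import *
im=snap('top',sys.argv[1]);h=cv2.cvtColor(im,cv2.COLOR_BGR2HSV)
m=cv2.inRange(h,(5,90,100),(20,255,255));m[:,:195]=0;m[:,280:]=0;m[:170]=0;m[225:]=0
b=cv2.boundingRect(m);print('jaw',b,'travel approx',(ray('top',(b[0],190),87)-ray('top',(249.7,190),87))[1].round(1))
E
python3 go.py; python3 jaw.py top9.png
```

```text
19.6 [ 460.  -115.8  104.9] [179.9  -0.   24.4] F [ 0.9 -4.2  7.7] op 0.3
jaw (242, 175, 10, 32) travel approx 19.5
```

Travel is about 20 mm, as expected. Second stroke:

carry_out:
  targets:
    - {"dp": [0, 3, 0], "yaw": -1.0}
    - {"dp": [0, 12, 0], "yaw": -3.8}
    - {"dp": [2, 25, 0], "yaw": -8.0}
    - {"dp": [5, 41, 0], "yaw": -13.2}
    - {"dp": [10, 59, 0], "yaw": -19.2}
    - {"dp": [17, 77, 0], "yaw": -25.5}
    - {"dp": [27, 94, 0], "yaw": -31.8}
    - {"dp": [37, 109, 0], "yaw": -37.8}
    - {"dp": [48, 122, 0], "yaw": -43.0}
    - {"dp": [57, 131, 0], "yaw": -47.2}
    - {"dp": [64, 137, 0], "yaw": -50.0}
    - {"dp": [66, 139, 0], "yaw": -51.0}

```text
clock: 21.15
eef_pos: [578.0, -214.2, 104.9]
tcp_rot: [3.141, -0.001, 1.317]
contact_force: [0.4, 5.4, 10.0]
opening: 0.295
grasp_force: 26.0
```

carry_out:
  targets:
    - {"dp": [0, -3, 0], "yaw": 1.0}
    - {"dp": [0, -12, 0], "yaw": 3.8}
    - {"dp": [2, -25, 0], "yaw": 8.0}
    - {"dp": [5, -41, 0], "yaw": 13.2}
    - {"dp": [10, -59, 0], "yaw": 19.2}
    - {"dp": [17, -77, 0], "yaw": 25.5}
    - {"dp": [27, -94, 0], "yaw": 31.8}
    - {"dp": [37, -109, 0], "yaw": 37.8}
    - {"dp": [48, -122, 0], "yaw": 43.0}
    - {"dp": [57, -131, 0], "yaw": 47.2}
    - {"dp": [64, -137, 0], "yaw": 50.0}
    - {"dp": [66, -139, 0], "yaw": 51.0}

```text
clock: 22.65
eef_pos: [459.9, -116.2, 104.9]
tcp_rot: [3.139, -0.001, 0.427]
contact_force: [2.0, -3.9, 6.4]
opening: 0.293
grasp_force: 25.7
```

```bash
python3 go.py; python3 jaw.py top10.png
```

```text
22.65 [ 459.9 -116.2  104.9] [179.9  -0.   24.4] F [ 2.  -3.9  6.4] op 0.29
jaw (232, 174, 11, 32) travel approx 44.7
```

Travel is about 45 mm and first contact comes at about 48. Third stroke: back fully, then forward in parts.

carry_out:
  targets:
    - {"dp": [0, 3, 0], "yaw": -1.0}
    - {"dp": [0, 12, 0], "yaw": -3.8}
    - {"dp": [2, 25, 0], "yaw": -8.0}
    - {"dp": [5, 41, 0], "yaw": -13.2}
    - {"dp": [10, 59, 0], "yaw": -19.2}
    - {"dp": [17, 77, 0], "yaw": -25.5}
    - {"dp": [27, 94, 0], "yaw": -31.8}
    - {"dp": [37, 109, 0], "yaw": -37.8}
    - {"dp": [48, 122, 0], "yaw": -43.0}
    - {"dp": [57, 131, 0], "yaw": -47.2}
    - {"dp": [64, 137, 0], "yaw": -50.0}
    - {"dp": [66, 139, 0], "yaw": -51.0}

```text
clock: 24.2
eef_pos: [577.8, -214.4, 104.9]
tcp_rot: [3.141, -0.001, 1.317]
contact_force: [0.3, 7.8, 10.2]
opening: 0.293
grasp_force: 26.0
```

carry_out:
  targets:
    - {"dp": [0, -3, 0], "yaw": 1.0}
    - {"dp": [0, -12, 0], "yaw": 3.8}
    - {"dp": [2, -25, 0], "yaw": 8.0}
    - {"dp": [5, -41, 0], "yaw": 13.2}
    - {"dp": [10, -59, 0], "yaw": 19.2}
    - {"dp": [14, -68, 0], "yaw": 22.5}
    - {"dp": [14, -68, 0], "yaw": 22.5}

```text
clock: 25.08
eef_pos: [515.2, -184.0, 104.9]
tcp_rot: [3.14, -0.001, 0.924]
contact_force: [3.4, 3.5, 6.1]
opening: 0.295
grasp_force: 25.6
```

```bash
python3 go.py; python3 jaw.py top11.png; python3 arc.py -127 -136 3;python3 arc.py -136 -141 2
```

```text
25.07 [ 515.2 -184.   104.9] [179.9  -0.   52.9] F [3.4 3.5 6.1] op 0.3
jaw (229, 174, 10, 33) travel approx 52.3
{"dp":[0,-7,0],"yaw":2.3},{"dp":[1,-21,0],"yaw":6.7},{"dp":[2,-28,0],"yaw":9.0},
{"dp":[0,-8,0],"yaw":2.5},{"dp":[1,-16,0],"yaw":5.0},
```

carry_out:
  targets:
    - {"dp": [0, -7, 0], "yaw": 2.3}
    - {"dp": [1, -21, 0], "yaw": 6.7}
    - {"dp": [2, -28, 0], "yaw": 9.0}
    - {"dp": [2, -28, 0], "yaw": 9.0}

```text
clock: 25.62
eef_pos: [494.8, -166.1, 104.9]
tcp_rot: [3.139, -0.001, 0.767]
contact_force: [5.2, 0.8, 4.9]
opening: 0.296
grasp_force: 25.6
```

```bash
python3 go.py; python3 jaw.py top12.png; python3 - <<'E'
from h import *
o=[]
for f in('top4','top12'):o.append(cv2.resize(cv2.imread(f'pics/{f}.png')[165:220,170:300],None,fx=5.4,fy=5.4,interpolation=2))
cv2.imwrite('pics/c9.png',np.vstack(o))
E
```

```text
25.62 [ 494.8 -166.1  104.9] [ 1.799e+02 -1.000e-01  4.390e+01] F [5.2 0.8 4.9] op 0.3
jaw (228, 174, 9, 32) travel approx 54.8
```

View pics/c9.png

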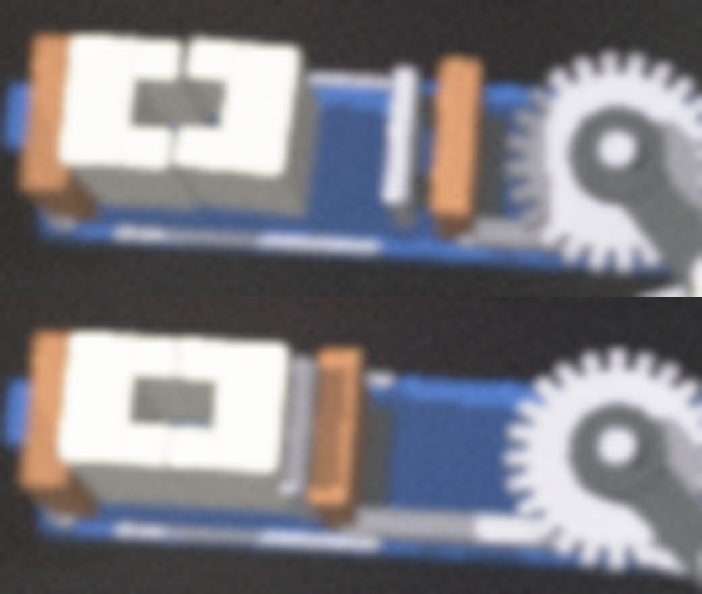

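The halves are shut face to face (seam at (172,405)). The pad gap has shrunk from about 22 to 8 crop px, so roughly 6 mm of squeeze. I'll add about 4 mm more.

carry_out:
  targets:
    - {"dp": [0, -7, 0], "yaw": 2.2}
    - {"dp": [1, -14, 0], "yaw": 4.5}
    - {"dp": [1, -21, 0], "yaw": 6.7}
    - {"dp": [1, -21, 0], "yaw": 6.7}

```text
clock: 26.18
eef_pos: [481.3, -150.7, 104.9]
tcp_rot: [3.138, -0.002, 0.65]
contact_force: [6.4, -1.9, 3.4]
opening: 0.292
grasp_force: 25.5
```

```bash
python3 go.py; python3 jaw.py top13.png; python3 - <<'E'
from h import *
for f in('top4','top11','top12','top13'):
    g=cv2.imread(f'pics/{f}.png').astype(int)[185:196,215:262].mean(0);print(f,[(int(a[0]),int(a[2])) for a in g])
E
```

```text
26.18 [ 481.3 -150.7  104.9] [ 1.798e+02 -1.000e-01  3.730e+01] F [ 6.4 -1.9  3.4] op 0.29
jaw (227, 174, 9, 32) travel approx 57.4
top4 [(249, 252), (249, 251), (249, 251), (249, 251), (249, 251), (248, 251), (244, 248), (224, 232), (178, 188), (135, 144), (120, 128), (118, 124), (122, 117), (128, 102), (135, 84), (137, 73), (138, 71), (137, 70), (137, 70), (137, 70), (138, 70), (139, 70), (139, 70), (138, 69), (141, 71), (148, 84), (176, 132), (216, 192), (233, 224), (229, 223), (201, 194), (153, 147), (120, 107), (113, 88), (114, 99), (114, 146), (116, 196), (117, 221), (117, 224), (115, 223), (115, 223), (111, 216), (95, 181), (78, 130), (78, 96), (85, 82), (91, 79)]
top11 [(249, 252), (249, 252), (249, 251), (249, 252), (248, 251), (240, 246), (212, 221), (164, 171), (153, 154), (163, 160), (166, 161), (154, 150), (131, 129), (110, 114), (97, 120), (90, 140), (88, 155), (91, 168), (101, 192), (111, 213), (112, 215), (98, 185), (78, 137), (70, 104), (75, 91), (82, 85), (86, 81), (88, 80), (98, 77), (115, 72), (130, 68), (136, 68), (136, 67), (136, 67), (136, 66), (137, 67), (137,
[... 483 characters left out ...]
), (142, 70), (141, 69), (140, 69), (140, 68), (141, 69), (140, 68), (140, 68), (141, 69), (141, 68), (143, 69), (143, 68), (143, 68), (143, 68), (144, 69), (145, 69)]
top13 [(251, 253), (251, 253), (251, 252), (251, 252), (250, 252), (244, 249), (218, 227), (171, 178), (159, 160), (170, 167), (170, 168), (153, 163), (124, 161), (102, 164), (93, 165), (91, 164), (91, 165), (90, 163), (85, 151), (76, 128), (71, 108), (76, 96), (84, 90), (89, 86), (92, 86), (97, 82), (113, 77), (129, 73), (138, 70), (142, 71), (142, 71), (142, 70), (142, 70), (143, 71), (142, 71), (142, 70), (142, 69), (142, 69), (141, 69), (142, 69), (142, 68), (143, 69), (144, 69), (145, 69), (144, 69), (146, 70), (146, 71)]
```

Jaw edges put the travel at about 58 mm, with the pad pressed back about 10 mm. Let go and lift clear.

carry_out:
  targets:
    - {"dp": [0, 0, 0], "yaw": 0}
    - {"dp": [0, 0, 0], "yaw": 0}
    - {"dp": [0, 0, 0], "yaw": 0}
    - {"dp": [0, 0, 0], "yaw": 0}
    - {"dp": [0, 0, 0], "yaw": 0}
  fingers: 1

```text
clock: 26.85
eef_pos: [479.8, -150.0, 104.2]
tcp_rot: [-3.141, 0.0, 0.65]
contact_force: [0.9, 0.3, 0.1]
opening: 1.001
grasp_force: 0.0
```

carry_out:
  targets:
    - {"dp": [0, 0, -15], "yaw": 0}
    - {"dp": [0, 0, -45], "yaw": 0}
    - {"dp": [0, 0, -90], "yaw": 0}
    - {"dp": [0, 0, -120], "yaw": 0}
    - {"dp": [0, 0, -120], "yaw": 0}
    - {"dp": [0, 0, -120], "yaw": 0}

```text
clock: 27.6
eef_pos: [479.6, -150.0, 224.2]
tcp_rot: [-3.142, 0.0, 0.65]
contact_force: [0.0, 0.1, 0.1]
opening: 1.0
grasp_force: 0.0
```

```bash
python3 go.py; python3 jaw.py top14.png; python3 - <<'E'
from h import *
a=cv2.imread('pics/top13.png').astype(int)[165:220,170:300];b=cv2.imread('pics/top14.png').astype(int)[165:220,170:300]
print(np.abs(a-b)[:,:80].mean(),np.abs(a-b)[:,:80].max())
g=b[20:31,45:70].mean(0);print([int(x[2]) for x in g])
E
```

```text
27.6 [ 479.6 -150.   224.2] [-180.     0.    37.3] F [0.  0.1 0.1] op 1.0
jaw (227, 174, 9, 32) travel approx 57.4
4.046742424242424 12
[252, 251, 252, 251, 251, 246, 221, 171, 154, 160, 162, 157, 154, 157, 158, 157, 158, 157, 147, 124, 103, 92, 86, 83, 81]
```

The jaw held after release, with nothing changed. Handing in.

```bash
python3 -c "
from rig import r
print(r.sign_off())"
```

```text
the job is handed in; nothing more can be done
None
```

The job is done and handed in at about 28 s: the two halves are clamped shut face to face with the pad pressed back about 10 mm (estimated from the camera image), the pawl is over on its closing stop, and the handle is released.

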